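# Line the bisque cups up for glaze dipping

### The job

The four straight-sided bisque cups are next for glazing, and the tallest is dipped first while the bucket is full: stand them upright on the ware board, each in the middle of its own plaster bat, in order of height, with the tallest at the end of the row nearest the lidded glaze bucket and the shortest at the far end. Set each cup down without dropping it, and leave the narrow-necked bottle standing where it is.

Things in the scene. Friction and masses are not known exactly. Their poses are not given: they have to be found in the camera images.
- cup_96_mid (a point): centre, half-way up, of the tallest of the four straight-sided round bisque cups (plain pinkish fired clay, open at the top, walls 4 mm): 96 mm tall, 62 mm outside diameter. Stands upright on the table at the start. z axis up the cup; its yaw means nothing
- cup_78_mid (a point): centre, half-way up, of the second tallest of the four straight-sided round bisque cups (plain pinkish fired clay, open at the top, walls 4 mm): 78 mm tall, 56 mm outside diameter. Stands upright on the table at the start. z axis up the cup; its yaw means nothing
- cup_60_mid (a point): centre, half-way up, of the third tallest of the four straight-sided round bisque cups (plain pinkish fired clay, open at the top, walls 4 mm): 60 mm tall, 50 mm outside diameter. Stands upright on the table at the start. z axis up the cup; its yaw means nothing
- cup_44_mid (a point): centre, half-way up, of the shortest of the four straight-sided round bisque cups (plain pinkish fired clay, open at the top, walls 4 mm): 44 mm tall, 44 mm outside diameter. Stands upright on the table at the start. z axis up the cup; its yaw means nothing
- bat_a: one of the four identical white plaster bats (flat discs, 90 mm diameter, 15 mm thick) fixed in a row about 115 mm apart along the grey ware board, a 140 x 480 mm plank whose top is 30 mm above the table; which letter stands where in the row changes. Origin: centre of its underside, 30 mm above the table; its flat top is 15 mm higher. y axis along the row, towards the robot's left; x across it; z up
- bat_b: one of the four identical white plaster bats (flat discs, 90 mm diameter, 15 mm thick) fixed in a row about 115 mm apart along the grey ware board, a 140 x 480 mm plank whose top is 30 mm above the table; which letter stands where in the row changes. Origin: centre of its underside, 30 mm above the table; its flat top is 15 mm higher. y axis along the row, towards the robot's left; x across it; z up
- bat_c: one of the four identical white plaster bats (flat discs, 90 mm diameter, 15 mm thick) fixed in a row about 115 mm apart along the grey ware board, a 140 x 480 mm plank whose top is 30 mm above the table; which letter stands where in the row changes. Origin: centre of its underside, 30 mm above the table; its flat top is 15 mm higher. y axis along the row, towards the robot's left; x across it; z up
- bat_d: one of the four identical white plaster bats (flat discs, 90 mm diameter, 15 mm thick) fixed in a row about 115 mm apart along the grey ware board, a 140 x 480 mm plank whose top is 30 mm above the table; which letter stands where in the row changes. Origin: centre of its underside, 30 mm above the table; its flat top is 15 mm higher. y axis along the row, towards the robot's left; x across it; z up
- bucket: the lidded white plastic glaze bucket with steel dipping tongs on its lid, 180 mm diameter over the lid, 160 mm high, fixed; it stands past one end of the row and farther from the robot, at the robot's left (+y) or right (-y) side of the table, while a hooped wooden tub stands on the other side. Origin: centre of its underside
- bottle_mid (a point): centre, half-way up, of the narrow-necked bisque bottle, 135 mm tall, 68 mm diameter at the belly, that stands loose on the table among the cups and is not part of the set

How it is judged:
By the outcome, as a careful person would: the job done as asked, in the order asked, and still so for the second after the job is handed in, with the robot touching nothing.
It also fails if it takes over 96 s, if anything falls off the work surface, if the arm or the gripper's body presses on something with over 40 N, if the wrist force passes 120 N, or if a joint passes its speed limit or range.

### The arm

A 7-joint arm with a two-finger parallel gripper is mounted at the origin on the work surface. World frame = base frame: x ahead of the robot, y to its left, z up, the work surface at z = 0. Lengths are in mm, angles in rad, forces in N, time in s.
With the tool pointing down it reaches from about 400 to 875 mm from the base axis. Payload 4.4 kg.
Tool frame: the origin (TCP) lies at the very end of the fingers, on their centre line; the grasp point (between the pads) lies 19 mm behind it; z points along the fingers, y is the direction in which the jaws open and shut (so a half turn about z gives the same grasp; the last joint's range is limited). The gripper opens to 85 mm and grips with 20 to 120 N. Pads are 22 mm wide; open, the fingers measure 114 mm over their backs; the gripper's body (76 mm by 85 mm) begins 54 mm behind the grasp point. The pads swing forward as they close: fully open they stand 13 mm farther back than shut.
Start: joints at [-1.239, 0.628, 0.038, 1.517, -0.027, 0.996, -0.02], TCP at [251.782, 599.269, 231.313] pointing down, gripper open.
Joint ranges: [-3.06, 3.06], [-0.37, 2.12], [-1.25, 1.32], [0.18, 2.47], [-1.1, 4.24], [0.23, 1.98], [-2.94, 2.94]. Speed limits (rad/s): [2.57, 2.57, 3.14, 3.14, 3.14, 3.14, 3.14].

### API

Orientations are given as [roll, pitch, yaw] about the fixed x, y, z axes, in that order (R = Rz(yaw) Ry(pitch) Rx(roll)).
In Python, from cell import read_state, get_image, calibration, finish_job gives the robot as it stands. The module is installed in compiled form; this text tells all that it offers.
- The arm moves only by the tool apply_moves, never from a script. Its argument "increments" is a list of rows, each an object of numbers: "tx", "ty", "tz": the shift along the world's x, y, z in m; "rx", "ry", "rz": the turn, a rotation vector about the world's x, y, z in units of 5 degrees (1.0 is 5 degrees); "claw": the finger opening in m, from 0 to 0.0854. In form: [{"tx": .., "ty": .., "tz": .., "rx": .., "ry": .., "rz": .., "claw": ..}, ...]. A call has 1 to 12 rows; each row is the pose to reach, as a shift and turn from the pose commanded when the call began; what a row does not reach only later rows make up. A row lasts 1/10 s, in which the tool goes at most 50 mm and 8.59 degrees, less where a joint would pass 70% of its speed; a pose out of reach is approached as far as the arm can. A call with a gripper value outside its range is refused whole. The fingers move at their own pace and stop on an object; the grip force is fixed at half the most. Time passes only in rows, so rows that repeat a pose let the fingers close. It gives the time, the measured TCP pose, the force and the opening at its end, in the units of the state.
- read_state(): the state, without advancing time (a new reading comes with each control period).
- get_image(name): name is "scene" or "top" or "wrist"; returns the picture (400x640x3 uint8, red, green, blue); there is no depth.
- calibration(name): a dict with "camera_matrix" (3x3 intrinsics, pixels), "origin" and "attitude" of the camera in the world. Camera axes: x right, y up, looking along -z (the intrinsics and any distortion apply to the point x, -y, -z); pixel columns grow to the right and rows downward; lengths in mm; the calibration is good to about 2 mm. A picture is of the moment at which its call begins: read the wrist's pose just before it. calibration takes no time and is no camera call; for the wrist camera it gives the pose at the moment of the call.
- finish_job(): hands the job in, once; it reports no verdict.
The state is a dict: "clock": time; "qpos": joint angles; "qd": joint speeds; "tau": joint torques, N m; "eef_pos": TCP position; "tool_rot": TCP orientation; "force": force on the tool from outside, world axes, zero at the start; "torque": the same for the moment, N m; "width": finger opening in mm.
Only numpy, scipy, OpenCV 4.12 (cv2) and the standard library are available. Lean on these libraries where they do the work, as an engineer would, in place of code of your own. Each camera call takes 0.05 s, during which the arm holds its last target. There are 200 camera calls.

## Working session

There is one attempt and no reset: what is moved stays moved. The work goes in short steps, Python scripts to look and compute and a tool call to move; the robot and the scene stay as the last step left them, time stands still between calls to the robot, and variables do not carry over. Pictures are saved under pics/ and viewed, about 12 in all and at most 16, crops included, and the job is handed in when it is done.

Besides the shell and the picture viewer there is one more tool, called after "Request:" by a JSON object that holds its "api" and its "payload". apply_moves: Moves the arm, as the interface text tells. Its arguments: {"type":"object","properties":{"increments":{"type":"array"}},"required":["increments"]}

```bash
mkdir -p pics; python3 - <<'E'
from cell import *
import cv2
print(read_state())
for n in ["scene","top","wrist"]:
    c=calibration(n); print(n,c)
    im=get_image(n); cv2.imwrite(f"pics/{n}0.png",im[:,:,::-1])
E
```

```text
{'clock': 0.0, 'qpos': array([-1.2387793 ,  0.62934842,  0.03842542,  1.51839064, -0.0269879 ,
        0.99630967, -0.0200078 ]), 'qd': array([ 0.00070822, -0.00040142,  0.00195819,  0.00049357,  0.00106396,
        0.0008997 ,  0.00214615]), 'tau': array([ 7.26144162e-05, -5.63402724e+01,  1.22603115e+00, -1.93449318e+01,
        1.09580366e-02,  1.07557760e-02, -1.90517000e-05]), 'eef_pos': array([251.53386274, 598.66189319, 230.38007525]), 'tool_rot': array([-3.13965433e+00,  2.67599178e-05,  2.74378730e+00]), 'force': array([ 0.1368896 , -0.63114203,  0.49285323]), 'torque': array([-0.02320364, -0.01238707,  0.00748249]), 'width': 85.46591586741957}
scene {'camera_matrix': array([[363.49150845,   0.        , 320.58256437],
       [  0.        , 363.49150845, 200.33950786],
       [  0.        ,   0.        ,   1.        ]]), 'origin': array([ 899.40481317, -600.05797512,  835.13312069]), 'attitude': array([0.75126721, 0.01324892, 0.49448289])}
top {'camera_matrix': array([[474.38112302,   0.        , 317.52572144],
       [  0.        , 474.38112302, 205.10650611],
       [  0.        ,   0.        ,   1.        ]]), 'origin': array([ 392.6323032 ,    5.84097335, 1427.42486671]), 'attitude': array([ 0.14376246, -0.01226914, -1.58763512])}
wrist {'camera_matrix': array([[346.95211697,   0.        , 318.689879  ],
       [  0.        , 346.95211697, 203.41724138],
       [  0.        ,   0.        ,   1.        ]]), 'origin': array([189.69011095, 625.75798037, 372.60963976]), 'attitude': array([-0.26790275,  0.00247261,  1.17356717])}
```

View pics/top0.png

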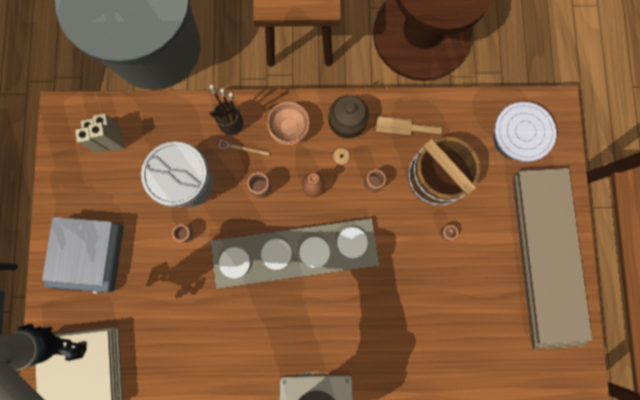

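View pics/scene0.png

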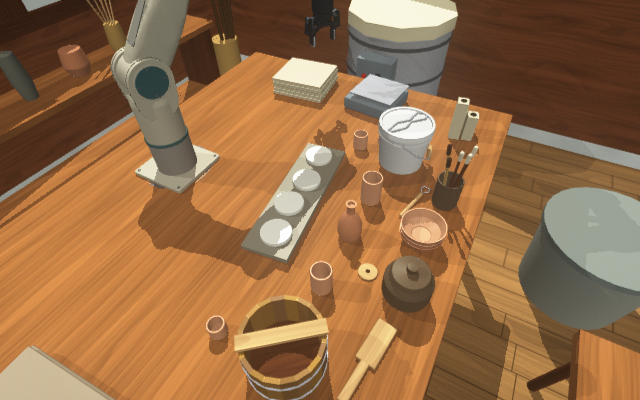

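The top image shows the bucket at px (176,175), on the robot's left (+y), and the tub on the right. The cups are at (258,184), (376,179), (181,233) and (451,232), and the bottle is at (313,185). The bats run from (235,262) to (352,242). Next I'll enlarge the crops to measure them.

```bash
cat > h.py <<'E'
import numpy as np, cv2
from cell import *
from scipy.spatial.transform import Rotation as R
def cam(n):
    c=calibration(n); return c["camera_matrix"],np.array(c["origin"]),R.from_euler("xyz",c["attitude"]).as_matrix()
def w(c,u,v,z):
    K,o,A=c; d=A@np.array([(u-K[0,2])/K[0,0],-(v-K[1,2])/K[1,1],-1]); return o+d*(z-o[2])/d[2]
def px(c,p):
    K,o,A=c; q=A.T@(np.array(p)-o); return np.array([K[0,2]-K[0,0]*q[0]/q[2],K[1,2]+K[1,1]*q[1]/q[2]])
E
python3 - <<'E'
from h import *
im=cv2.imread("pics/top0.png"); c=cam("top")
def crop(x,y,r=22,s=12): return cv2.resize(im[y-r:y+r,x-r:x+r],None,fx=s,fy=s,interpolation=cv2.INTER_CUBIC)[:264*2,:264*2]
P=[(258,184),(376,179),(181,233),(451,232)]
t=[cv2.resize(crop(*p),(300,300)) for p in P]
a=np.vstack([np.hstack(t[:2]),np.hstack(t[2:])])
for i in range(2):
  for j in range(2): 
    for k in range(0,44,4): cv2.line(a,(j*300+int(k*300/44),i*300),(j*300+int(k*300/44),i*300+(6 if k%20 else 14)),(255,255,255),1);cv2.line(a,(j*300,i*300+int(k*300/44)),(j*300+(6 if k%20 else 14),i*300+int(k*300/44)),(255,255,255),1)
cv2.imwrite("pics/cups.png",a)
b=cv2.resize(im[205:300,200:390],(760,380),interpolation=cv2.INTER_CUBIC); cv2.imwrite("pics/bats.png",b)
for p,h,r in zip(P,[96,78,60,44],[31,28,25,22]): print(p,w(c,*p,h)[:2].round())
for p in [(235,262),(276,254),(315,252),(352,242)]: print(p,w(c,*p,45)[:2].round())
print(w(c,176,175,160), w(c,313,185,100))
E
```

```text
(258, 184) [648. 155.]
(376, 179) [ 662. -185.]
(181, 233) [515. 380.]
(451, 232) [ 507. -405.]
(235, 262) [430. 227.]
(276, 254) [451. 108.]
(315, 252) [455.  -5.]
(352, 242) [ 482. -113.]
[664.18964613 369.99734097 160.        ] [642.48416785  -1.77890302 100.        ]
```

View pics/cups.png

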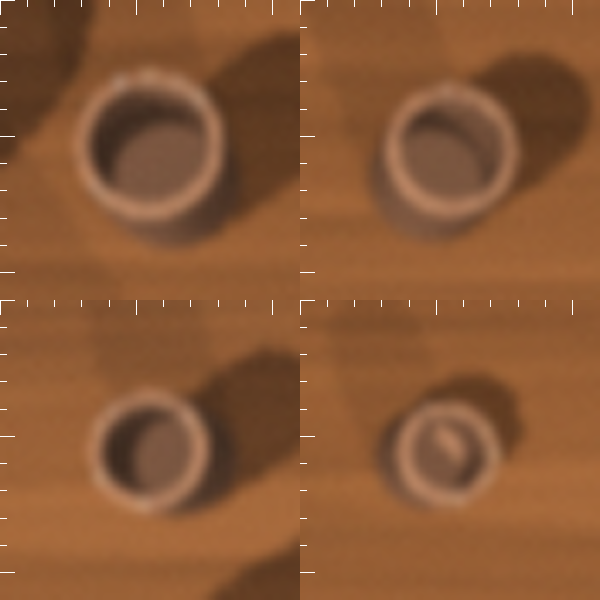

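View pics/bats.png

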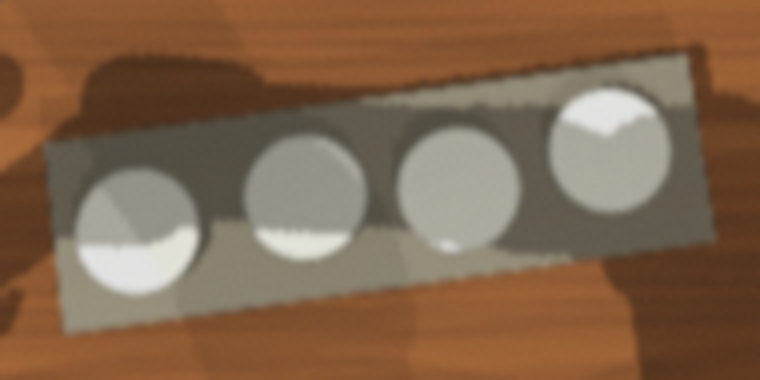

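The crops show all four rims clearly. Their diameters identify the cups: tallest at (258,184), second at (376,179), third at (181,233), shortest at (451,232). The bat discs are at crop px (137,232), (305,197), (459,190) and (610,150). I'll move above the board for a closer wrist view.

Request:
{"api": "apply_moves", "payload": {"increments": [{"tx": 0.25, "ty": -0.53, "tz": 0.1, "rz": -11.7}, {"tx": 0.25, "ty": -0.53, "tz": 0.1, "rz": -11.7}, {"tx": 0.25, "ty": -0.53, "tz": 0.1, "rz": -11.7}, {"tx": 0.25, "ty": -0.53, "tz": 0.1, "rz": -11.7}, {"tx": 0.25, "ty": -0.53, "tz": 0.1, "rz": -11.7}, {"tx": 0.25, "ty": -0.53, "tz": 0.1, "rz": -11.7}, {"tx": 0.25, "ty": -0.53, "tz": 0.1, "rz": -11.7}, {"tx": 0.25, "ty": -0.53, "tz": 0.1, "rz": -11.7}, {"tx": 0.25, "ty": -0.53, "tz": 0.1, "rz": -11.7}, {"tx": 0.25, "ty": -0.53, "tz": 0.1, "rz": -11.7}, {"tx": 0.25, "ty": -0.53, "tz": 0.1, "rz": -11.7}, {"tx": 0.25, "ty": -0.53, "tz": 0.1, "rz": -11.7}]}}

```text
$.increments[0]: bad value
```

Request:
{"api": "apply_moves", "payload": {"increments": [{"tx": 0.03, "ty": -0.03, "tz": 0.01, "rx": 0.0, "ry": 0.0, "rz": -1.0, "claw": 0.085}]}}

```text
clock: 0.25
eef_pos: [274.9, 572.8, 239.3]
tool_rot: [-3.139, -0.006, 2.665]
force: [-0.5, 0.6, 0.0]
width: 84.5
```

Request:
{"api": "apply_moves", "payload": {"increments": [{"tx": 0.22, "ty": -0.5, "tz": 0.09, "rx": 0.0, "ry": 0.0, "rz": -10.7, "claw": 0.085}, {"tx": 0.22, "ty": -0.5, "tz": 0.09, "rx": 0.0, "ry": 0.0, "rz": -10.7, "claw": 0.085}, {"tx": 0.22, "ty": -0.5, "tz": 0.09, "rx": 0.0, "ry": 0.0, "rz": -10.7, "claw": 0.085}, {"tx": 0.22, "ty": -0.5, "tz": 0.09, "rx": 0.0, "ry": 0.0, "rz": -10.7, "claw": 0.085}, {"tx": 0.22, "ty": -0.5, "tz": 0.09, "rx": 0.0, "ry": 0.0, "rz": -10.7, "claw": 0.085}, {"tx": 0.22, "ty": -0.5, "tz": 0.09, "rx": 0.0, "ry": 0.0, "rz": -10.7, "claw": 0.085}, {"tx": 0.22, "ty": -0.5, "tz": 0.09, "rx": 0.0, "ry": 0.0, "rz": -10.7, "claw": 0.085}, {"tx": 0.22, "ty": -0.5, "tz": 0.09, "rx": 0.0, "ry": 0.0, "rz": -10.7, "claw": 0.085}, {"tx": 0.22, "ty": -0.5, "tz": 0.09, "rx": 0.0, "ry": 0.0, "rz": -10.7, "claw": 0.085}, {"tx": 0.22, "ty": -0.5, "tz": 0.09, "rx": 0.0, "ry": 0.0, "rz": -10.7, "claw": 0.085}, {"tx": 0.22, "ty": -0.5, "tz": 0.09, "rx": 0.0, "ry": 0.0, "rz": -10.7, "claw": 0.085}, {"tx": 0.22, "ty": -0.5, "tz": 0.09, "rx": 0.0, "ry": 0.0, "rz": -10.7, "claw": 0.085}]}}

```text
clock: 1.45
eef_pos: [504.3, 61.4, 332.7]
tool_rot: [3.138, 0.004, 1.711]
force: [-0.5, 0.1, 0.1]
width: 85.2
```

```bash
python3 - <<'E'
from h import *
get_image("wrist"); get_image("wrist")
s=read_state(); print(s["eef_pos"],s["tool_rot"],s["qd"].round(3))
c=cam("wrist"); im=get_image("wrist")[:,:,::-1]; cv2.imwrite("pics/w1.png",im)
np.savez("w1.npz",K=c[0],o=c[1],A=c[2])
t=cam("top")
W=[w(t,258-.43,183.27-.43,96),w(t,376.3-.43,178.57,78),w(t,180.42,232.64,60),w(t,450.2,232,44)]
W+=[w(t,200+x/4-.4,205+y/4-.4,45) for x,y in [(137.5,232),(305.5,196.5),(459,190),(610.5,150)]]
for p in W: print(p.round(1),px(c,p).round(1))
E
```

```text
[502.07778438  67.67245381 331.33936978] [3.14144955e+00 8.04376434e-05 1.71881413e+00] [-0.048  0.002 -0.047  0.019 -0.011  0.003 -0.009]
[651.8 156.1  96. ] [472.4 110.4]
[ 662.9 -184.6   78. ] [408.4 368.1]
[516.2 381.7  60. ] [ 381.6 -150.9]
[ 507.  -402.3   44. ] [278.5 453.2]
[428.4 229.6  45. ] [275.   11.5]
[451.9 108.3  45. ] [282.8 125.2]
[454.8  -2.9  45. ] [274.6 212.9]
[ 482.  -113.8   45. ] [285.  291.8]
```

View pics/w1.png

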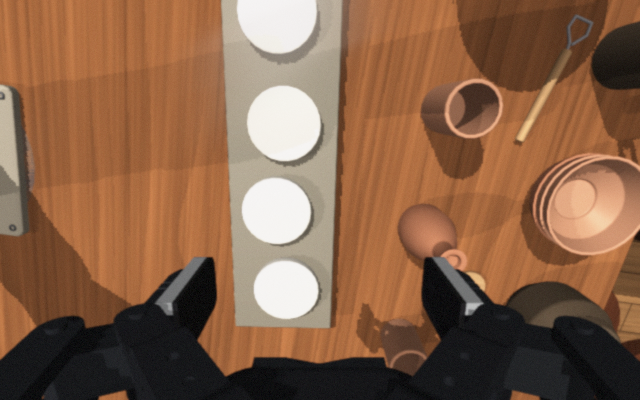

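The wrist view shows the white bats at about (277,12), (284,123), (276,211) and (286,290). The tallest cup's rim is at (473,109) and the bottle at (430,232). All of these agree with the top-camera estimates to within 2–3 px. Next I'll fit the discs and rims numerically.

```bash
python3 - <<'E'
from h import *
d=np.load("w1.npz"); c=(d["K"],d["o"],d["A"])
im=cv2.imread("pics/w1.png")
def disc(c,im,z,p0,mask):
    n,l,st,ce=cv2.connectedComponentsWithStats(mask)
    for i in range(1,n):
        if st[i,4]>1000 and st[i,0]<340:
            cn=max(cv2.findContours((l==i).astype(np.uint8),0,1)[0],key=len)[:,0]
            cn=cn[(cn[:,1]>2)&(cn[:,0]>200)&(cn[:,0]<340)]
            P=np.array([w(c,u,v,z)[:2] for u,v in cn.astype(float)])
            x=np.linalg.lstsq(np.c_[2*P,np.ones(len(P))],(P**2).sum(1),rcond=None)[0]
            print(ce[i].round(),x[:2].round(1),"r",np.sqrt(x[2]+x[0]**2+x[1]**2).round(1))
m=((im.min(2)>195)*255).astype(np.uint8); disc(c,im,45,None,m)
print("cup1",w(c,473,109,96))
E
```

```text
[277.  23.] [429.6 231.5] r 43.6
[283. 123.] [452.3 110.1] r 43.4
[276. 210.] [455.8  -0.6] r 43.6
[285. 289.] [ 482.1 -110.9] r 43.7
cup1 [652.08624608 157.55653838  96.        ]
```

Request:
{"api": "apply_moves", "payload": {"increments": [{"tx": 0.15, "ty": 0.088, "tz": -0.16, "rx": 0, "ry": 0, "rz": 0, "claw": 0.085}, {"tx": 0.15, "ty": 0.088, "tz": -0.16, "rx": 0, "ry": 0, "rz": 0, "claw": 0.085}, {"tx": 0.15, "ty": 0.088, "tz": -0.16, "rx": 0, "ry": 0, "rz": 0, "claw": 0.085}, {"tx": 0.15, "ty": 0.088, "tz": -0.16, "rx": 0, "ry": 0, "rz": 0, "claw": 0.085}, {"tx": 0.15, "ty": 0.088, "tz": -0.16, "rx": 0, "ry": 0, "rz": 0, "claw": 0.085}, {"tx": 0.15, "ty": 0.088, "tz": -0.16, "rx": 0, "ry": 0, "rz": 0, "claw": 0.085}, {"tx": 0.15, "ty": 0.088, "tz": -0.16, "rx": 0, "ry": 0, "rz": 0, "claw": 0.085}, {"tx": 0.15, "ty": 0.088, "tz": -0.16, "rx": 0, "ry": 0, "rz": 0, "claw": 0.085}]}}

```text
clock: 2.4
eef_pos: [651.2, 157.7, 172.3]
tool_rot: [3.141, -0.0, 1.723]
force: [-0.7, -0.5, 1.3]
width: 84.9
```

```bash
python3 - <<'E'
from h import *
print(read_state()["eef_pos"])
c=cam("wrist"); im=get_image("wrist")[:,:,::-1].copy()
for a in np.linspace(0,6.28,24): cv2.circle(im,tuple(px(c,[652+31*np.cos(a),157+31*np.sin(a),96]).round().astype(int).tolist()),1,(0,255,0),-1)
cv2.imwrite("pics/w2.png",im)
E
```

```text
[651.15692314 157.70735659 172.28779691]
```

View pics/w2.png

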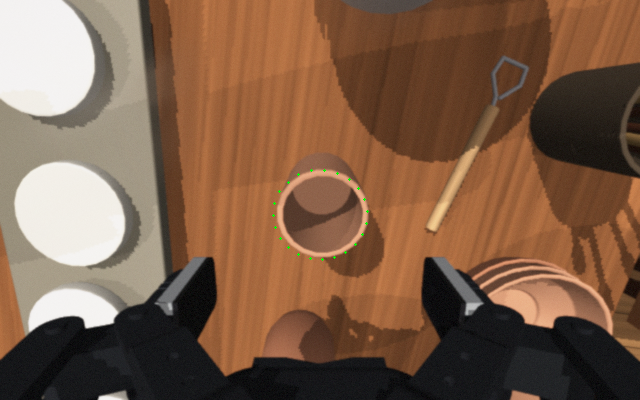

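The overlay circle matches the real rim at (322,214) to about 2 px, roughly 1–1.5 mm, so the estimates are good. I'll descend and grip.

Request:
{"api": "apply_moves", "payload": {"increments": [{"tx": 0, "ty": 0, "tz": -0.04, "rx": 0, "ry": 0, "rz": 0, "claw": 0.085}, {"tx": 0, "ty": 0, "tz": -0.08, "rx": 0, "ry": 0, "rz": 0, "claw": 0.085}, {"tx": 0, "ty": 0, "tz": -0.11, "rx": 0, "ry": 0, "rz": 0, "claw": 0.085}, {"tx": 0, "ty": 0, "tz": -0.126, "rx": 0, "ry": 0, "rz": 0, "claw": 0.085}, {"tx": 0, "ty": 0, "tz": -0.126, "rx": 0, "ry": 0, "rz": 0, "claw": 0.085}, {"tx": 0, "ty": 0, "tz": -0.126, "rx": 0, "ry": 0, "rz": 0, "claw": 0.055}, {"tx": 0, "ty": 0, "tz": -0.126, "rx": 0, "ry": 0, "rz": 0, "claw": 0.055}, {"tx": 0, "ty": 0, "tz": -0.126, "rx": 0, "ry": 0, "rz": 0, "claw": 0.055}, {"tx": 0, "ty": 0, "tz": -0.126, "rx": 0, "ry": 0, "rz": 0, "claw": 0.055}, {"tx": 0, "ty": 0, "tz": -0.126, "rx": 0, "ry": 0, "rz": 0, "claw": 0.055}]}}

```text
clock: 3.45
eef_pos: [653.9, 157.5, 48.2]
tool_rot: [3.137, -0.0, 1.723]
force: [-0.9, -0.7, 7.7]
width: 60.0
```

Request:
{"api": "apply_moves", "payload": {"increments": [{"tx": 0, "ty": 0, "tz": 0, "rx": 0, "ry": 0, "rz": 0, "claw": 0.055}, {"tx": 0, "ty": 0, "tz": 0, "rx": 0, "ry": 0, "rz": 0, "claw": 0.055}, {"tx": 0, "ty": 0, "tz": 0.02, "rx": 0, "ry": 0, "rz": 0, "claw": 0.055}, {"tx": 0, "ty": 0, "tz": 0.05, "rx": 0, "ry": 0, "rz": 0, "claw": 0.055}, {"tx": 0, "ty": 0, "tz": 0.08, "rx": 0, "ry": 0, "rz": 0, "claw": 0.055}, {"tx": 0, "ty": 0, "tz": 0.1, "rx": 0, "ry": 0, "rz": 0, "claw": 0.055}, {"tx": 0, "ty": 0, "tz": 0.1, "rx": 0, "ry": 0, "rz": 0, "claw": 0.055}]}}

```text
clock: 4.15
eef_pos: [654.4, 157.6, 149.6]
tool_rot: [3.134, -0.001, 1.723]
force: [1.0, -0.7, -1.5]
width: 59.7
```

Request:
{"api": "apply_moves", "payload": {"increments": [{"tx": -0.04, "ty": 0.013, "tz": 0.01, "rx": 0, "ry": 0, "rz": 0, "claw": 0.055}, {"tx": -0.08, "ty": 0.026, "tz": 0.01, "rx": 0, "ry": 0, "rz": 0, "claw": 0.055}, {"tx": -0.12, "ty": 0.039, "tz": 0.01, "rx": 0, "ry": 0, "rz": 0, "claw": 0.055}, {"tx": -0.16, "ty": 0.052, "tz": 0.01, "rx": 0, "ry": 0, "rz": 0, "claw": 0.055}, {"tx": -0.2, "ty": 0.065, "tz": 0.0, "rx": 0, "ry": 0, "rz": 0, "claw": 0.055}, {"tx": -0.225, "ty": 0.073, "tz": -0.02, "rx": 0, "ry": 0, "rz": 0, "claw": 0.055}, {"tx": -0.225, "ty": 0.073, "tz": -0.03, "rx": 0, "ry": 0, "rz": 0, "claw": 0.055}, {"tx": -0.225, "ty": 0.073, "tz": -0.04, "rx": 0, "ry": 0, "rz": 0, "claw": 0.055}, {"tx": -0.225, "ty": 0.073, "tz": -0.04, "rx": 0, "ry": 0, "rz": 0, "claw": 0.055}, {"tx": -0.225, "ty": 0.073, "tz": -0.04, "rx": 0, "ry": 0, "rz": 0, "claw": 0.055}]}}

```text
clock: 5.15
eef_pos: [428.1, 229.6, 105.2]
tool_rot: [3.141, 0.0, 1.721]
force: [-0.1, 0.3, -2.5]
width: 59.8
```

```bash
python3 - <<'E'
from h import *
s=read_state();print(s["eef_pos"],s["tool_rot"],s["force"],s["width"])
c=cam("wrist"); im=get_image("wrist")[:,:,::-1].copy()
for a in np.linspace(0,6.28,24): cv2.circle(im,tuple(px(c,[429+45*np.cos(a),230.5+45*np.sin(a),45]).round().astype(int).tolist()),1,(0,0,255),-1)
p=s["eef_pos"]
for a in np.linspace(0,6.28,24): cv2.circle(im,tuple(px(c,[p[0]+31*np.cos(a),p[1]+31*np.sin(a),p[2]+48]).round().astype(int).tolist()),1,(0,255,0),-1)
cv2.imwrite("pics/w3.png",im)
E
```

```text
[428.07981657 229.64258025 105.15217368] [3.14078093e+00 4.75276298e-04 1.72108648e+00] [-0.08628919  0.32532175 -2.5024091 ] 59.80865805089854
```

View pics/w3.png

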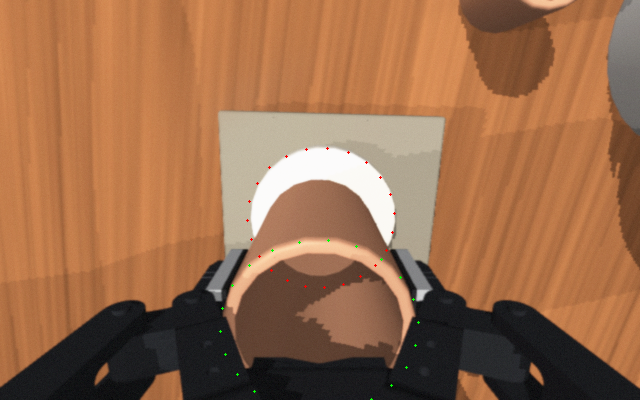

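The cup is held upright and centred over the bat: the bat disc matches the red overlay and the rim matches the green one. I'll lower it gently.

Request:
{"api": "apply_moves", "payload": {"increments": [{"tx": 0.001, "ty": 0.001, "tz": -0.005, "rx": 0, "ry": 0, "rz": 0, "claw": 0.055}, {"tx": 0.001, "ty": 0.001, "tz": -0.009, "rx": 0, "ry": 0, "rz": 0, "claw": 0.055}, {"tx": 0.001, "ty": 0.001, "tz": -0.0105, "rx": 0, "ry": 0, "rz": 0, "claw": 0.055}, {"tx": 0.001, "ty": 0.001, "tz": -0.0115, "rx": 0, "ry": 0, "rz": 0, "claw": 0.055}, {"tx": 0.001, "ty": 0.001, "tz": -0.0115, "rx": 0, "ry": 0, "rz": 0, "claw": 0.055}]}}

```text
clock: 5.7
eef_pos: [427.7, 231.2, 93.7]
tool_rot: [-3.141, 0.0, 1.723]
force: [-0.3, -0.5, -1.9]
width: 59.9
```

Not touching yet, so I'll keep going in small steps.

Request:
{"api": "apply_moves", "payload": {"increments": [{"tx": 0.001, "ty": 0, "tz": -0.001, "rx": 0, "ry": 0, "rz": 0, "claw": 0.055}, {"tx": 0.001, "ty": 0, "tz": -0.0015, "rx": 0, "ry": 0, "rz": 0, "claw": 0.055}, {"tx": 0.001, "ty": 0, "tz": -0.0015, "rx": 0, "ry": 0, "rz": 0, "claw": 0.055}]}}

```text
clock: 6.0
eef_pos: [428.5, 231.3, 93.1]
tool_rot: [-3.141, -0.001, 1.723]
force: [-2.6, -0.3, 8.0]
width: 59.9
```

Request:
{"api": "apply_moves", "payload": {"increments": [{"tx": 0, "ty": 0, "tz": 0, "rx": 0, "ry": 0, "rz": 0, "claw": 0.07}, {"tx": 0, "ty": 0, "tz": 0, "rx": 0, "ry": 0, "rz": 0, "claw": 0.085}, {"tx": 0, "ty": 0, "tz": 0, "rx": 0, "ry": 0, "rz": 0, "claw": 0.085}, {"tx": 0, "ty": 0, "tz": 0, "rx": 0, "ry": 0, "rz": 0, "claw": 0.085}, {"tx": 0, "ty": 0, "tz": 0, "rx": 0, "ry": 0, "rz": 0, "claw": 0.085}, {"tx": 0, "ty": 0, "tz": 0.02, "rx": 0, "ry": 0, "rz": 0, "claw": 0.085}, {"tx": 0, "ty": 0, "tz": 0.06, "rx": 0, "ry": 0, "rz": 0, "claw": 0.085}, {"tx": 0, "ty": 0, "tz": 0.1, "rx": 0, "ry": 0, "rz": 0, "claw": 0.085}, {"tx": 0, "ty": 0, "tz": 0.13, "rx": 0, "ry": 0, "rz": 0, "claw": 0.085}, {"tx": 0, "ty": 0, "tz": 0.13, "rx": 0, "ry": 0, "rz": 0, "claw": 0.085}]}}

```text
clock: 7.0
eef_pos: [431.2, 232.3, 226.0]
tool_rot: [3.134, -0.003, 1.723]
force: [0.3, 0.3, -0.5]
width: 85.0
```

Request:
{"api": "apply_moves", "payload": {"increments": [{"tx": 0.235, "ty": -0.415, "tz": 0, "rx": 0, "ry": 0, "rz": 0, "claw": 0.085}, {"tx": 0.235, "ty": -0.415, "tz": 0, "rx": 0, "ry": 0, "rz": 0, "claw": 0.085}, {"tx": 0.235, "ty": -0.415, "tz": 0, "rx": 0, "ry": 0, "rz": 0, "claw": 0.085}, {"tx": 0.235, "ty": -0.415, "tz": 0, "rx": 0, "ry": 0, "rz": 0, "claw": 0.085}, {"tx": 0.235, "ty": -0.415, "tz": 0, "rx": 0, "ry": 0, "rz": 0, "claw": 0.085}, {"tx": 0.235, "ty": -0.415, "tz": 0, "rx": 0, "ry": 0, "rz": 0, "claw": 0.085}, {"tx": 0.235, "ty": -0.415, "tz": 0, "rx": 0, "ry": 0, "rz": 0, "claw": 0.085}, {"tx": 0.235, "ty": -0.415, "tz": 0, "rx": 0, "ry": 0, "rz": 0, "claw": 0.085}, {"tx": 0.235, "ty": -0.415, "tz": 0, "rx": 0, "ry": 0, "rz": 0, "claw": 0.085}, {"tx": 0.235, "ty": -0.415, "tz": 0, "rx": 0, "ry": 0, "rz": 0, "claw": 0.085}, {"tx": 0.235, "ty": -0.415, "tz": 0, "rx": 0, "ry": 0, "rz": 0, "claw": 0.085}, {"tx": 0.235, "ty": -0.415, "tz": 0, "rx": 0, "ry": 0, "rz": 0, "claw": 0.085}]}}

```text
clock: 8.2
eef_pos: [663.0, -183.9, 220.6]
tool_rot: [-3.139, -0.002, 1.722]
force: [-0.1, 1.3, 0.2]
width: 85.1
```

```bash
python3 - <<'E'
from h import *
get_image("wrist")
s=read_state();print(s["eef_pos"],s["tool_rot"])
c=cam("wrist"); im=get_image("wrist")[:,:,::-1].copy()
for a in np.linspace(0,6.28,24): cv2.circle(im,tuple(px(c,[663+28*np.cos(a),-184+28*np.sin(a),78]).round().astype(int).tolist()),1,(0,255,0),-1)
cv2.imwrite("pics/w4.png",im)
E
```

```text
[ 663.10212681 -182.40410452  220.99143271] [-3.13981294e+00 -2.26011936e-03  1.72327520e+00]
```

View pics/w4.png

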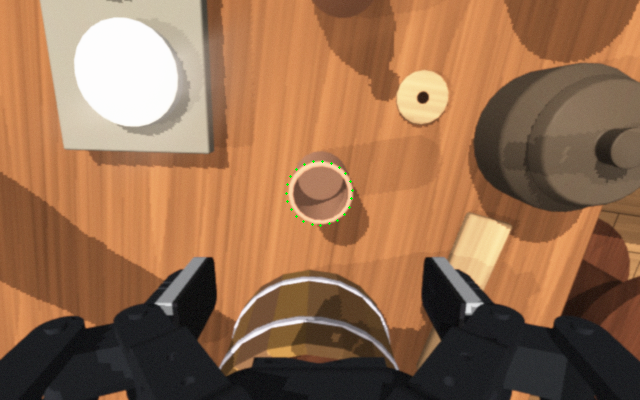

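The overlay matches the second cup's rim at (319,193), and the tub is clear. I'll descend and grip.

Request:
{"api": "apply_moves", "payload": {"increments": [{"tx": 0, "ty": -0.001, "tz": -0.05, "rx": 0, "ry": 0, "rz": 0, "claw": 0.085}, {"tx": 0, "ty": -0.001, "tz": -0.1, "rx": 0, "ry": 0, "rz": 0, "claw": 0.085}, {"tx": 0, "ty": -0.001, "tz": -0.14, "rx": 0, "ry": 0, "rz": 0, "claw": 0.085}, {"tx": 0, "ty": -0.001, "tz": -0.17, "rx": 0, "ry": 0, "rz": 0, "claw": 0.085}, {"tx": 0, "ty": -0.001, "tz": -0.186, "rx": 0, "ry": 0, "rz": 0, "claw": 0.085}, {"tx": 0, "ty": -0.001, "tz": -0.186, "rx": 0, "ry": 0, "rz": 0, "claw": 0.085}, {"tx": 0, "ty": -0.001, "tz": -0.186, "rx": 0, "ry": 0, "rz": 0, "claw": 0.05}, {"tx": 0, "ty": -0.001, "tz": -0.186, "rx": 0, "ry": 0, "rz": 0, "claw": 0.05}, {"tx": 0, "ty": -0.001, "tz": -0.186, "rx": 0, "ry": 0, "rz": 0, "claw": 0.05}, {"tx": 0, "ty": -0.001, "tz": -0.186, "rx": 0, "ry": 0, "rz": 0, "claw": 0.05}, {"tx": 0, "ty": -0.001, "tz": -0.186, "rx": 0, "ry": 0, "rz": 0, "claw": 0.05}, {"tx": 0, "ty": -0.001, "tz": -0.186, "rx": 0, "ry": 0, "rz": 0, "claw": 0.05}]}}

```text
clock: 9.5
eef_pos: [665.7, -185.3, 39.2]
tool_rot: [3.137, 0.002, 1.723]
force: [-0.1, 0.8, 6.5]
width: 54.2
```

Request:
{"api": "apply_moves", "payload": {"increments": [{"tx": 0, "ty": 0, "tz": 0.02, "rx": 0, "ry": 0, "rz": 0, "claw": 0.05}, {"tx": 0, "ty": 0, "tz": 0.06, "rx": 0, "ry": 0, "rz": 0, "claw": 0.05}, {"tx": 0, "ty": 0, "tz": 0.1, "rx": 0, "ry": 0, "rz": 0, "claw": 0.05}, {"tx": 0, "ty": 0, "tz": 0.14, "rx": 0, "ry": 0, "rz": 0, "claw": 0.05}, {"tx": -0.03, "ty": 0.03, "tz": 0.15, "rx": 0, "ry": 0, "rz": 0, "claw": 0.05}, {"tx": -0.06, "ty": 0.065, "tz": 0.15, "rx": 0, "ry": 0, "rz": 0, "claw": 0.05}, {"tx": -0.09, "ty": 0.1, "tz": 0.15, "rx": 0, "ry": 0, "rz": 0, "claw": 0.05}, {"tx": -0.12, "ty": 0.14, "tz": 0.15, "rx": 0, "ry": 0, "rz": 0, "claw": 0.05}, {"tx": -0.15, "ty": 0.18, "tz": 0.15, "rx": 0, "ry": 0, "rz": 0, "claw": 0.05}, {"tx": -0.17, "ty": 0.22, "tz": 0.15, "rx": 0, "ry": 0, "rz": 0, "claw": 0.05}, {"tx": -0.19, "ty": 0.26, "tz": 0.14, "rx": 0, "ry": 0, "rz": 0, "claw": 0.05}, {"tx": -0.213, "ty": 0.293, "tz": 0.12, "rx": 0, "ry": 0, "rz": 0, "claw": 0.05}]}}

```text
clock: 10.7
eef_pos: [451.9, 111.0, 158.1]
tool_rot: [3.135, -0.002, 1.724]
force: [0.7, 0.9, -2.6]
width: 54.3
```

Request:
{"api": "apply_moves", "payload": {"increments": [{"tx": 0, "ty": 0, "tz": -0.02, "rx": 0, "ry": 0, "rz": 0, "claw": 0.05}, {"tx": 0, "ty": 0, "tz": -0.045, "rx": 0, "ry": 0, "rz": 0, "claw": 0.05}, {"tx": 0, "ty": 0, "tz": -0.06, "rx": 0, "ry": 0, "rz": 0, "claw": 0.05}, {"tx": 0, "ty": 0, "tz": -0.06, "rx": 0, "ry": 0, "rz": 0, "claw": 0.05}, {"tx": 0, "ty": 0, "tz": -0.06, "rx": 0, "ry": 0, "rz": 0, "claw": 0.05}]}}

```text
clock: 11.2
eef_pos: [451.3, 108.2, 97.0]
tool_rot: [3.141, -0.0, 1.722]
force: [0.6, 0.3, 0.3]
width: 53.9
```

Request:
{"api": "apply_moves", "payload": {"increments": [{"tx": 0.001, "ty": 0, "tz": -0.005, "rx": 0, "ry": 0, "rz": 0, "claw": 0.05}, {"tx": 0.001, "ty": 0, "tz": -0.009, "rx": 0, "ry": 0, "rz": 0, "claw": 0.05}, {"tx": 0.001, "ty": 0, "tz": -0.011, "rx": 0, "ry": 0, "rz": 0, "claw": 0.05}, {"tx": 0.001, "ty": 0, "tz": -0.0125, "rx": 0, "ry": 0, "rz": 0, "claw": 0.05}, {"tx": 0.001, "ty": 0, "tz": -0.0125, "rx": 0, "ry": 0, "rz": 0, "claw": 0.05}]}}

```text
clock: 11.7
eef_pos: [451.8, 108.3, 84.1]
tool_rot: [3.141, -0.0, 1.723]
force: [-0.6, 0.2, 3.6]
width: 53.9
```

Request:
{"api": "apply_moves", "payload": {"increments": [{"tx": 0, "ty": 0, "tz": -0.0008, "rx": 0, "ry": 0, "rz": 0, "claw": 0.05}, {"tx": 0, "ty": 0, "tz": -0.0008, "rx": 0, "ry": 0, "rz": 0, "claw": 0.05}]}}

```text
clock: 11.9
eef_pos: [451.8, 108.3, 84.0]
tool_rot: [3.141, -0.001, 1.723]
force: [-3.4, -0.4, 12.8]
width: 54.3
```

Request:
{"api": "apply_moves", "payload": {"increments": [{"tx": 0, "ty": 0, "tz": 0, "rx": 0, "ry": 0, "rz": 0, "claw": 0.07}, {"tx": 0, "ty": 0, "tz": 0, "rx": 0, "ry": 0, "rz": 0, "claw": 0.085}, {"tx": 0, "ty": 0, "tz": 0, "rx": 0, "ry": 0, "rz": 0, "claw": 0.085}, {"tx": 0, "ty": 0, "tz": 0, "rx": 0, "ry": 0, "rz": 0, "claw": 0.085}, {"tx": 0, "ty": 0, "tz": 0, "rx": 0, "ry": 0, "rz": 0, "claw": 0.085}, {"tx": 0, "ty": 0, "tz": 0.02, "rx": 0, "ry": 0, "rz": 0, "claw": 0.085}, {"tx": 0, "ty": 0, "tz": 0.06, "rx": 0, "ry": 0, "rz": 0, "claw": 0.085}, {"tx": 0, "ty": 0, "tz": 0.1, "rx": 0, "ry": 0, "rz": 0, "claw": 0.085}, {"tx": 0, "ty": 0, "tz": 0.145, "rx": 0, "ry": 0, "rz": 0, "claw": 0.085}, {"tx": 0, "ty": 0, "tz": 0.145, "rx": 0, "ry": 0, "rz": 0, "claw": 0.085}]}}

```text
clock: 12.9
eef_pos: [455.2, 108.6, 232.8]
tool_rot: [3.131, -0.002, 1.723]
force: [0.2, 0.5, -0.2]
width: 85.3
```

Request:
{"api": "apply_moves", "payload": {"increments": [{"tx": 0.064, "ty": 0.273, "tz": 0.02, "rx": 0, "ry": 0, "rz": 15.8, "claw": 0.085}, {"tx": 0.064, "ty": 0.273, "tz": 0.02, "rx": 0, "ry": 0, "rz": 15.8, "claw": 0.085}, {"tx": 0.064, "ty": 0.273, "tz": 0.02, "rx": 0, "ry": 0, "rz": 15.8, "claw": 0.085}, {"tx": 0.064, "ty": 0.273, "tz": 0.02, "rx": 0, "ry": 0, "rz": 15.8, "claw": 0.085}, {"tx": 0.064, "ty": 0.273, "tz": 0.02, "rx": 0, "ry": 0, "rz": 15.8, "claw": 0.085}, {"tx": 0.064, "ty": 0.273, "tz": 0.02, "rx": 0, "ry": 0, "rz": 15.8, "claw": 0.085}, {"tx": 0.064, "ty": 0.273, "tz": 0.02, "rx": 0, "ry": 0, "rz": 15.8, "claw": 0.085}, {"tx": 0.064, "ty": 0.273, "tz": 0.02, "rx": 0, "ry": 0, "rz": 15.8, "claw": 0.085}, {"tx": 0.064, "ty": 0.273, "tz": 0.02, "rx": 0, "ry": 0, "rz": 15.8, "claw": 0.085}, {"tx": 0.064, "ty": 0.273, "tz": 0.02, "rx": 0, "ry": 0, "rz": 15.8, "claw": 0.085}, {"tx": 0.064, "ty": 0.273, "tz": 0.02, "rx": 0, "ry": 0, "rz": 15.8, "claw": 0.085}, {"tx": 0.064, "ty": 0.273, "tz": 0.02, "rx": 0, "ry": 0, "rz": 15.8, "claw": 0.085}]}}

```text
clock: 14.1
eef_pos: [515.7, 381.1, 247.7]
tool_rot: [-3.141, -0.0, 3.099]
force: [-0.2, 0.3, -0.6]
width: 85.2
```

```bash
python3 - <<'E'
from h import *
get_image("wrist")
s=read_state();print(s["eef_pos"],s["tool_rot"])
c=cam("wrist"); im=get_image("wrist")[:,:,::-1].copy()
for a in np.linspace(0,6.28,24): cv2.circle(im,tuple(px(c,[516+25*np.cos(a),382+25*np.sin(a),60]).round().astype(int).tolist()),1,(0,255,0),-1)
cv2.imwrite("pics/w5.png",im)
E
```

```text
[515.67985095 381.16132513 247.83233779] [-3.14132817e+00 -2.68913775e-04  3.09953818e+00]
```

View pics/w5.png

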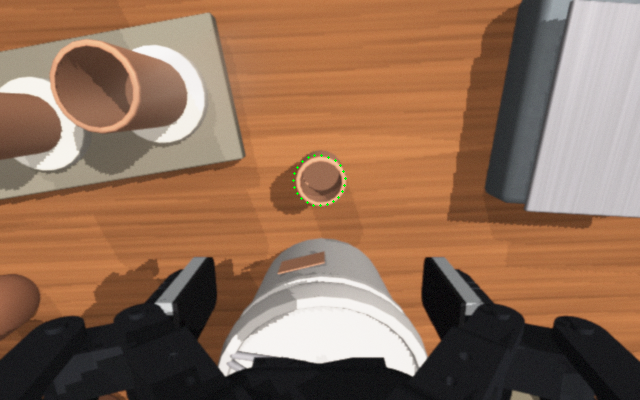

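The overlay matches the third cup's rim at (320,181), and the two placed cups are standing on their bats. The bucket is close on +x, so I'll keep the TCP 3 mm back from it.

Request:
{"api": "apply_moves", "payload": {"increments": [{"tx": -0.003, "ty": 0.001, "tz": -0.05, "rx": 0, "ry": 0, "rz": 0, "claw": 0.085}, {"tx": -0.003, "ty": 0.001, "tz": -0.1, "rx": 0, "ry": 0, "rz": 0, "claw": 0.085}, {"tx": -0.003, "ty": 0.001, "tz": -0.13, "rx": 0, "ry": 0, "rz": 0, "claw": 0.085}, {"tx": -0.003, "ty": 0.001, "tz": -0.16, "rx": 0, "ry": 0, "rz": 0, "claw": 0.085}, {"tx": -0.003, "ty": 0.001, "tz": -0.19, "rx": 0, "ry": 0, "rz": 0, "claw": 0.085}, {"tx": -0.003, "ty": 0.001, "tz": -0.215, "rx": 0, "ry": 0, "rz": 0, "claw": 0.085}, {"tx": -0.003, "ty": 0.001, "tz": -0.223, "rx": 0, "ry": 0, "rz": 0, "claw": 0.085}, {"tx": -0.003, "ty": 0.001, "tz": -0.223, "rx": 0, "ry": 0, "rz": 0, "claw": 0.045}, {"tx": -0.003, "ty": 0.001, "tz": -0.223, "rx": 0, "ry": 0, "rz": 0, "claw": 0.045}, {"tx": -0.003, "ty": 0.001, "tz": -0.223, "rx": 0, "ry": 0, "rz": 0, "claw": 0.045}, {"tx": -0.003, "ty": 0.001, "tz": -0.223, "rx": 0, "ry": 0, "rz": 0, "claw": 0.045}, {"tx": -0.003, "ty": 0.001, "tz": -0.223, "rx": 0, "ry": 0, "rz": 0, "claw": 0.045}]}}

```text
clock: 15.4
eef_pos: [514.1, 383.3, 27.1]
tool_rot: [3.139, 0.003, 3.101]
force: [-0.3, 0.5, 6.3]
width: 46.6
```

Request:
{"api": "apply_moves", "payload": {"increments": [{"tx": 0, "ty": 0, "tz": 0, "rx": 0, "ry": 0, "rz": 0, "claw": 0.045}, {"tx": 0, "ty": 0, "tz": 0, "rx": 0, "ry": 0, "rz": 0, "claw": 0.045}]}}

```text
clock: 15.6
eef_pos: [514.1, 383.3, 27.1]
tool_rot: [3.139, 0.003, 3.101]
force: [-0.8, -0.7, 6.6]
width: 47.4
```

Request:
{"api": "apply_moves", "payload": {"increments": [{"tx": 0, "ty": 0, "tz": 0.02, "rx": 0, "ry": 0, "rz": 0, "claw": 0.045}, {"tx": 0, "ty": 0, "tz": 0.06, "rx": 0, "ry": 0, "rz": 0, "claw": 0.045}, {"tx": 0, "ty": 0, "tz": 0.1, "rx": 0, "ry": 0, "rz": 0, "claw": 0.045}, {"tx": 0, "ty": 0, "tz": 0.14, "rx": 0, "ry": 0, "rz": 0, "claw": 0.045}, {"tx": 0, "ty": 0, "tz": 0.175, "rx": 0, "ry": 0, "rz": 0, "claw": 0.045}, {"tx": -0.005, "ty": -0.035, "tz": 0.18, "rx": 0, "ry": 0, "rz": -1.5, "claw": 0.045}, {"tx": -0.01, "ty": -0.075, "tz": 0.18, "rx": 0, "ry": 0, "rz": -3, "claw": 0.045}, {"tx": -0.015, "ty": -0.115, "tz": 0.18, "rx": 0, "ry": 0, "rz": -4.5, "claw": 0.045}, {"tx": -0.02, "ty": -0.155, "tz": 0.18, "rx": 0, "ry": 0, "rz": -6, "claw": 0.045}, {"tx": -0.03, "ty": -0.195, "tz": 0.18, "rx": 0, "ry": 0, "rz": -7.5, "claw": 0.045}, {"tx": -0.035, "ty": -0.235, "tz": 0.18, "rx": 0, "ry": 0, "rz": -9, "claw": 0.045}, {"tx": -0.04, "ty": -0.275, "tz": 0.18, "rx": 0, "ry": 0, "rz": -10.5, "claw": 0.045}]}}

```text
clock: 16.8
eef_pos: [472.2, 105.9, 205.6]
tool_rot: [3.14, -0.0, 2.18]
force: [-0.6, -0.4, -1.2]
width: 47.3
```

Request:
{"api": "apply_moves", "payload": {"increments": [{"tx": -0.008, "ty": -0.04, "tz": 0, "rx": 0, "ry": 0, "rz": -1.5, "claw": 0.045}, {"tx": -0.014, "ty": -0.08, "tz": 0, "rx": 0, "ry": 0, "rz": -3, "claw": 0.045}, {"tx": -0.018, "ty": -0.107, "tz": -0.01, "rx": 0, "ry": 0, "rz": -4.5, "claw": 0.045}, {"tx": -0.018, "ty": -0.107, "tz": -0.04, "rx": 0, "ry": 0, "rz": -5.3, "claw": 0.045}, {"tx": -0.018, "ty": -0.107, "tz": -0.07, "rx": 0, "ry": 0, "rz": -5.3, "claw": 0.045}, {"tx": -0.018, "ty": -0.107, "tz": -0.1, "rx": 0, "ry": 0, "rz": -5.3, "claw": 0.045}, {"tx": -0.018, "ty": -0.107, "tz": -0.12, "rx": 0, "ry": 0, "rz": -5.3, "claw": 0.045}, {"tx": -0.018, "ty": -0.107, "tz": -0.12, "rx": 0, "ry": 0, "rz": -5.3, "claw": 0.045}, {"tx": -0.018, "ty": -0.107, "tz": -0.12, "rx": 0, "ry": 0, "rz": -5.3, "claw": 0.045}]}}

```text
clock: 17.7
eef_pos: [455.0, 0.1, 85.5]
tool_rot: [3.141, -0.0, 1.722]
force: [-0.2, -0.7, -1.0]
width: 46.8
```

Request:
{"api": "apply_moves", "payload": {"increments": [{"tx": 0, "ty": 0, "tz": -0.006, "rx": 0, "ry": 0, "rz": 0, "claw": 0.045}, {"tx": 0, "ty": 0, "tz": -0.01, "rx": 0, "ry": 0, "rz": 0, "claw": 0.045}, {"tx": 0, "ty": 0, "tz": -0.0125, "rx": 0, "ry": 0, "rz": 0, "claw": 0.045}, {"tx": 0, "ty": 0, "tz": -0.0138, "rx": 0, "ry": 0, "rz": 0, "claw": 0.045}, {"tx": 0, "ty": 0, "tz": -0.0138, "rx": 0, "ry": 0, "rz": 0, "claw": 0.045}]}}

```text
clock: 18.2
eef_pos: [455.0, 0.5, 72.1]
tool_rot: [3.141, -0.001, 1.723]
force: [-1.7, 0.7, 9.0]
width: 47.1
```

Request:
{"api": "apply_moves", "payload": {"increments": [{"tx": 0, "ty": 0, "tz": 0, "rx": 0, "ry": 0, "rz": 0, "claw": 0.06}, {"tx": 0, "ty": 0, "tz": 0, "rx": 0, "ry": 0, "rz": 0, "claw": 0.085}, {"tx": 0, "ty": 0, "tz": 0, "rx": 0, "ry": 0, "rz": 0, "claw": 0.085}, {"tx": 0, "ty": 0, "tz": 0, "rx": 0, "ry": 0, "rz": 0, "claw": 0.085}, {"tx": 0, "ty": 0, "tz": 0, "rx": 0, "ry": 0, "rz": 0, "claw": 0.085}, {"tx": 0, "ty": 0, "tz": 0.02, "rx": 0, "ry": 0, "rz": 0, "claw": 0.085}, {"tx": 0, "ty": 0, "tz": 0.06, "rx": 0, "ry": 0, "rz": 0, "claw": 0.085}, {"tx": 0, "ty": 0, "tz": 0.1, "rx": 0, "ry": 0, "rz": 0, "claw": 0.085}, {"tx": 0, "ty": 0, "tz": 0.14, "rx": 0, "ry": 0, "rz": 0, "claw": 0.085}, {"tx": 0, "ty": 0, "tz": 0.14, "rx": 0, "ry": 0, "rz": 0, "claw": 0.085}]}}

```text
clock: 19.2
eef_pos: [457.9, -0.0, 215.4]
tool_rot: [3.132, 0.001, 1.723]
force: [-0.3, -0.1, -0.4]
width: 84.9
```

Request:
{"api": "apply_moves", "payload": {"increments": [{"tx": 0.052, "ty": -0.402, "tz": 0, "rx": 0, "ry": 0, "rz": 5.5, "claw": 0.085}, {"tx": 0.052, "ty": -0.402, "tz": 0, "rx": 0, "ry": 0, "rz": 5.5, "claw": 0.085}, {"tx": 0.052, "ty": -0.402, "tz": 0, "rx": 0, "ry": 0, "rz": 5.5, "claw": 0.085}, {"tx": 0.052, "ty": -0.402, "tz": 0, "rx": 0, "ry": 0, "rz": 5.5, "claw": 0.085}, {"tx": 0.052, "ty": -0.402, "tz": 0, "rx": 0, "ry": 0, "rz": 5.5, "claw": 0.085}, {"tx": 0.052, "ty": -0.402, "tz": 0, "rx": 0, "ry": 0, "rz": 5.5, "claw": 0.085}, {"tx": 0.052, "ty": -0.402, "tz": 0, "rx": 0, "ry": 0, "rz": 5.5, "claw": 0.085}, {"tx": 0.052, "ty": -0.402, "tz": 0, "rx": 0, "ry": 0, "rz": 5.5, "claw": 0.085}, {"tx": 0.052, "ty": -0.402, "tz": 0, "rx": 0, "ry": 0, "rz": 5.5, "claw": 0.085}, {"tx": 0.052, "ty": -0.402, "tz": 0, "rx": 0, "ry": 0, "rz": 5.5, "claw": 0.085}, {"tx": 0.052, "ty": -0.402, "tz": 0, "rx": 0, "ry": 0, "rz": 5.5, "claw": 0.085}, {"tx": 0.052, "ty": -0.402, "tz": 0, "rx": 0, "ry": 0, "rz": 5.5, "claw": 0.085}]}}

```text
clock: 20.4
eef_pos: [507.3, -399.1, 210.9]
tool_rot: [3.14, -0.002, 2.205]
force: [-0.5, 0.1, -0.6]
width: 85.1
```

```bash
python3 - <<'E'
from h import *
get_image("wrist")
s=read_state();print(s["eef_pos"],s["tool_rot"])
c=cam("wrist"); im=get_image("wrist")[:,:,::-1].copy()
for a in np.linspace(0,6.28,24): cv2.circle(im,tuple(px(c,[507+22*np.cos(a),-402+22*np.sin(a),44]).round().astype(int).tolist()),1,(0,255,0),-1)
cv2.imwrite("pics/w6.png",im)
E
```

```text
[ 507.43922    -399.33976224  211.11325624] [ 3.14060981e+00 -1.34618305e-03  2.20540234e+00]
```

View pics/w6.png

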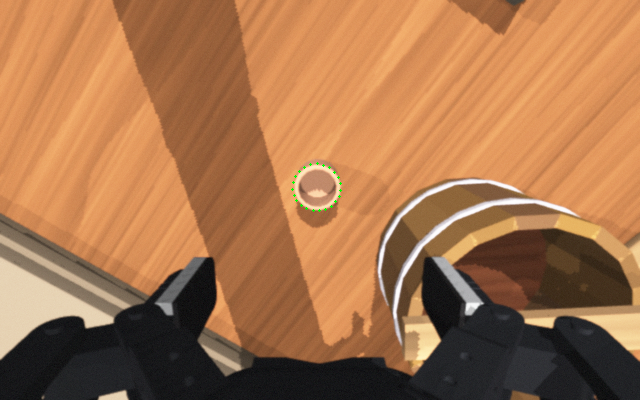

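The overlay matches the shortest cup at (317,187). The tub lies to the lower right, in world +x. I'll turn the jaws 30° further away from it while still high, then descend.

Request:
{"api": "apply_moves", "payload": {"increments": [{"tx": -0.001, "ty": -0.0025, "tz": 0, "rx": 0, "ry": 0, "rz": 1.5, "claw": 0.085}, {"tx": -0.001, "ty": -0.0025, "tz": 0, "rx": 0, "ry": 0, "rz": 3, "claw": 0.085}, {"tx": -0.001, "ty": -0.0025, "tz": 0, "rx": 0, "ry": 0, "rz": 4.5, "claw": 0.085}, {"tx": -0.001, "ty": -0.0025, "tz": -0.02, "rx": 0, "ry": 0, "rz": 6, "claw": 0.085}, {"tx": -0.001, "ty": -0.0025, "tz": -0.05, "rx": 0, "ry": 0, "rz": 6, "claw": 0.085}, {"tx": -0.001, "ty": -0.0025, "tz": -0.08, "rx": 0, "ry": 0, "rz": 6, "claw": 0.085}, {"tx": -0.001, "ty": -0.0025, "tz": -0.11, "rx": 0, "ry": 0, "rz": 6, "claw": 0.085}, {"tx": -0.001, "ty": -0.0025, "tz": -0.13, "rx": 0, "ry": 0, "rz": 6, "claw": 0.085}, {"tx": -0.001, "ty": -0.0025, "tz": -0.13, "rx": 0, "ry": 0, "rz": 6, "claw": 0.085}]}}

```text
clock: 21.4
eef_pos: [504.4, -401.6, 78.5]
tool_rot: [3.14, -0.006, 2.728]
force: [-0.1, 0.4, 0.6]
width: 85.4
```

Request:
{"api": "apply_moves", "payload": {"increments": [{"tx": 0, "ty": 0, "tz": -0.025, "rx": 0, "ry": 0, "rz": 0, "claw": 0.085}, {"tx": 0, "ty": 0, "tz": -0.045, "rx": 0, "ry": 0, "rz": 0, "claw": 0.085}, {"tx": 0, "ty": 0, "tz": -0.06, "rx": 0, "ry": 0, "rz": 0, "claw": 0.085}, {"tx": 0, "ty": 0, "tz": -0.067, "rx": 0, "ry": 0, "rz": 0, "claw": 0.085}, {"tx": 0, "ty": 0, "tz": -0.067, "rx": 0, "ry": 0, "rz": 0, "claw": 0.085}, {"tx": 0, "ty": 0, "tz": -0.067, "rx": 0, "ry": 0, "rz": 0, "claw": 0.038}, {"tx": 0, "ty": 0, "tz": -0.067, "rx": 0, "ry": 0, "rz": 0, "claw": 0.038}, {"tx": 0, "ty": 0, "tz": -0.067, "rx": 0, "ry": 0, "rz": 0, "claw": 0.038}, {"tx": 0, "ty": 0, "tz": -0.067, "rx": 0, "ry": 0, "rz": 0, "claw": 0.038}, {"tx": 0, "ty": 0, "tz": -0.067, "rx": 0, "ry": 0, "rz": 0, "claw": 0.038}, {"tx": 0, "ty": 0, "tz": -0.067, "rx": 0, "ry": 0, "rz": 0, "claw": 0.038}, {"tx": 0, "ty": 0, "tz": -0.067, "rx": 0, "ry": 0, "rz": 0, "claw": 0.038}]}}

```text
clock: 22.6
eef_pos: [506.6, -404.8, 15.7]
tool_rot: [-3.141, 0.002, 2.726]
force: [-1.5, 1.0, 5.2]
width: 41.3
```

Request:
{"api": "apply_moves", "payload": {"increments": [{"tx": 0, "ty": 0, "tz": 0.02, "rx": 0, "ry": 0, "rz": 0, "claw": 0.038}, {"tx": 0, "ty": 0, "tz": 0.06, "rx": 0, "ry": 0, "rz": 0, "claw": 0.038}, {"tx": 0, "ty": 0, "tz": 0.1, "rx": 0, "ry": 0, "rz": 0, "claw": 0.038}, {"tx": 0, "ty": 0, "tz": 0.125, "rx": 0, "ry": 0, "rz": 0, "claw": 0.038}, {"tx": -0.003, "ty": 0.035, "tz": 0.13, "rx": 0, "ry": 0, "rz": -1.5, "claw": 0.038}, {"tx": -0.006, "ty": 0.075, "tz": 0.13, "rx": 0, "ry": 0, "rz": -3, "claw": 0.038}, {"tx": -0.009, "ty": 0.115, "tz": 0.13, "rx": 0, "ry": 0, "rz": -4.5, "claw": 0.038}, {"tx": -0.012, "ty": 0.155, "tz": 0.13, "rx": 0, "ry": 0, "rz": -6, "claw": 0.038}, {"tx": -0.016, "ty": 0.195, "tz": 0.13, "rx": 0, "ry": 0, "rz": -7.5, "claw": 0.038}, {"tx": -0.02, "ty": 0.235, "tz": 0.13, "rx": 0, "ry": 0, "rz": -9, "claw": 0.038}, {"tx": -0.025, "ty": 0.27, "tz": 0.13, "rx": 0, "ry": 0, "rz": -10.5, "claw": 0.038}, {"tx": -0.025, "ty": 0.292, "tz": 0.12, "rx": 0, "ry": 0, "rz": -11.5, "claw": 0.038}]}}

```text
clock: 23.8
eef_pos: [480.8, -109.1, 135.1]
tool_rot: [3.14, -0.001, 1.721]
force: [0.9, -0.2, -1.2]
width: 41.4
```

Request:
{"api": "apply_moves", "payload": {"increments": [{"tx": 0, "ty": 0, "tz": -0.02, "rx": 0, "ry": 0, "rz": 0, "claw": 0.038}, {"tx": 0, "ty": 0, "tz": -0.045, "rx": 0, "ry": 0, "rz": 0, "claw": 0.038}, {"tx": 0, "ty": 0, "tz": -0.06, "rx": 0, "ry": 0, "rz": 0, "claw": 0.038}, {"tx": 0, "ty": 0, "tz": -0.06, "rx": 0, "ry": 0, "rz": 0, "claw": 0.038}, {"tx": 0, "ty": 0, "tz": -0.06, "rx": 0, "ry": 0, "rz": 0, "claw": 0.038}]}}

```text
clock: 24.3
eef_pos: [481.0, -112.5, 74.6]
tool_rot: [3.141, 0.0, 1.722]
force: [-0.0, -0.3, -0.4]
width: 41.5
```

Request:
{"api": "apply_moves", "payload": {"increments": [{"tx": 0.001, "ty": 0, "tz": -0.006, "rx": 0, "ry": 0, "rz": 0, "claw": 0.038}, {"tx": 0.001, "ty": 0, "tz": -0.01, "rx": 0, "ry": 0, "rz": 0, "claw": 0.038}, {"tx": 0.001, "ty": 0, "tz": -0.013, "rx": 0, "ry": 0, "rz": 0, "claw": 0.038}, {"tx": 0.001, "ty": 0, "tz": -0.0143, "rx": 0, "ry": 0, "rz": 0, "claw": 0.038}, {"tx": 0.001, "ty": 0, "tz": -0.0143, "rx": 0, "ry": 0, "rz": 0, "claw": 0.038}]}}

```text
clock: 24.8
eef_pos: [481.9, -112.1, 60.6]
tool_rot: [3.141, -0.001, 1.723]
force: [-1.0, 1.5, 8.5]
width: 41.6
```

Contact. I'll release, rise, and back off to a viewing pose that also clears the top camera.

Request:
{"api": "apply_moves", "payload": {"increments": [{"tx": 0, "ty": 0, "tz": 0, "rx": 0, "ry": 0, "rz": 0, "claw": 0.055}, {"tx": 0, "ty": 0, "tz": 0, "rx": 0, "ry": 0, "rz": 0, "claw": 0.085}, {"tx": 0, "ty": 0, "tz": 0, "rx": 0, "ry": 0, "rz": 0, "claw": 0.085}, {"tx": 0, "ty": 0, "tz": 0, "rx": 0, "ry": 0, "rz": 0, "claw": 0.085}, {"tx": 0, "ty": 0, "tz": 0, "rx": 0, "ry": 0, "rz": 0, "claw": 0.085}, {"tx": 0, "ty": 0, "tz": 0.02, "rx": 0, "ry": 0, "rz": 0, "claw": 0.085}, {"tx": 0, "ty": 0, "tz": 0.06, "rx": 0, "ry": 0, "rz": 0, "claw": 0.085}, {"tx": 0, "ty": 0, "tz": 0.1, "rx": 0, "ry": 0, "rz": 0, "claw": 0.085}, {"tx": 0, "ty": 0, "tz": 0.15, "rx": 0, "ry": 0, "rz": 0, "claw": 0.085}, {"tx": 0, "ty": -0.04, "tz": 0.2, "rx": 0, "ry": 0, "rz": 0, "claw": 0.085}, {"tx": 0, "ty": -0.08, "tz": 0.24, "rx": 0, "ry": 0, "rz": 0, "claw": 0.085}, {"tx": 0, "ty": -0.12, "tz": 0.26, "rx": 0, "ry": 0, "rz": 0, "claw": 0.085}]}}

```text
clock: 26.0
eef_pos: [482.4, -220.2, 314.7]
tool_rot: [3.139, 0.0, 1.726]
force: [0.6, -0.3, -0.7]
width: 85.2
```

Request:
{"api": "apply_moves", "payload": {"increments": [{"tx": 0, "ty": -0.05, "tz": 0, "rx": 0, "ry": 0, "rz": 0, "claw": 0.085}, {"tx": 0, "ty": -0.1, "tz": 0, "rx": 0, "ry": 0, "rz": 0, "claw": 0.085}, {"tx": 0, "ty": -0.14, "tz": 0, "rx": 0, "ry": 0, "rz": 0, "claw": 0.085}, {"tx": 0, "ty": -0.16, "tz": 0, "rx": 0, "ry": 0, "rz": 0, "claw": 0.085}, {"tx": 0, "ty": -0.16, "tz": 0, "rx": 0, "ry": 0, "rz": 0, "claw": 0.085}, {"tx": 0, "ty": -0.16, "tz": 0, "rx": 0, "ry": 0, "rz": 0, "claw": 0.085}]}}

```text
clock: 26.6
eef_pos: [481.5, -379.6, 311.6]
tool_rot: [-3.141, -0.002, 1.722]
force: [0.1, 0.8, -0.1]
width: 85.3
```

```bash
python3 - <<'E'
from h import *
c=cam("top"); im=get_image("top")[:,:,::-1]
o=cv2.resize(im[150:300,200:400],None,fx=4,fy=4,interpolation=cv2.INTER_CUBIC)
B=[(429,230.5),(452,109.2),(455.3,-1.7),(482,-112.3)]
for (x,y),h,r in zip(B,[96,78,60,44],[31,28,25,22]):
  for R_,z,col in [(45,45,(0,0,255)),(r,45+h,(0,255,0))]:
    for a in np.linspace(0,6.28,24):
      p=(px(c,[x+R_*np.cos(a),y+R_*np.sin(a),z])-[200,150]+.5)*4-.5
      cv2.circle(o,tuple(p.round().astype(int).tolist()),1,col,-1)
cv2.imwrite("pics/end_top.png",o)
print(read_state()["eef_pos"])
E
```

```text
[ 482.00980597 -378.69648514  311.6740508 ]
```

View pics/end_top.png

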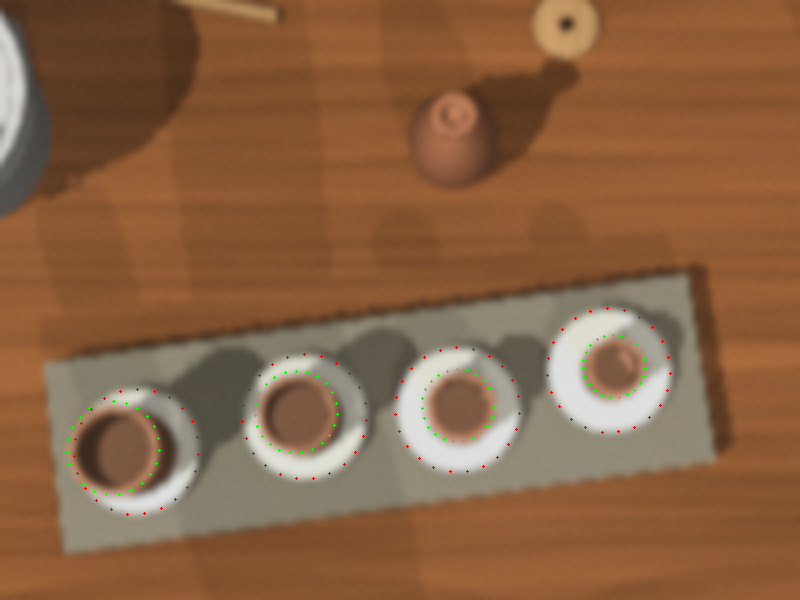

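The closing top view shows the four cups upright and centred on their bats within about 2–3 mm. The tallest is at the bucket end (crop px (118,450)), down to the shortest at (615,366). The bottle is standing where it was, so I'll hand in.

```bash
python3 -c "
from cell import *
print(finish_job(), read_state()['clock'])"
```

```text
the job is handed in; nothing more can be done
the job is handed in; nothing more can be done
```

The four cups stand upright, each on its own plaster bat, in order of height from the tallest at the glaze-bucket end (+y) to the shortest at the far end. I lowered each one until the wrist force showed light contact (8–13 N), then let go. I handed the job in just after 26.6 s on the robot's clock, with the gripper open and clear of everything.

- **Placing:** the last top-camera picture showed every cup within about 2–3 mm of its bat's centre. The worst looked like the 60 mm cup.
- **Bottle:** it was still standing, and neither the arm nor the gripper went close to it. I judged its position by eye and did not measure it again.
- **Disagreements:** the two cameras differed by 1–3 mm on the bat positions, and I used values in between. After each grip, the measured tool height read 2–4 mm above what I had commanded. I used the measured height for the set-downs, and the contact forces agreed with it.
- **Not checked:** I took no picture after handing in, and the job reported no verdict.

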